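# Lock a bench instrument for transport

### The arm

A 6-joint arm with a two-finger parallel gripper is mounted at the origin on a cart in front of the work surface, level with it; the furniture and walls round the work are solid. World frame = base frame: x ahead of the robot, y to its left, z up, the work surface at z = 0. Lengths are in mm, angles in degrees, forces in N, time in s.
With the tool pointing down it reaches from about 350 to 850 mm from the base axis. Payload 8.1 kg.
Tool frame: the origin (TCP) lies between the finger pads; the fingertips stand 22 mm ahead of it and the grasp point (between the pads) lies 3 mm ahead of it; z points along the fingers, y is the line along which they close (so a half turn about z gives the same grasp; the last joint's range is limited). The gripper opens to 85 mm and grips with 20 to 120 N. Pads are 22 mm wide; open, the fingers measure 114 mm over their backs; the gripper's body (76 mm by 85 mm) begins 54 mm behind the grasp point. The pads swing forward as they close: fully open they stand 13 mm farther back than shut.
Start: joints at [61.054, 7.471, 85.268, -0, 87.261, -4.893], TCP at [244.526, 547.916, 253.292] pointing down, gripper open.
Joint ranges: [-169.43, 169.43], [-51.17, 129.36], [1.28, 143.12], [-76.62, 256.62], [0, 156.53], [-152.29, 152.29]. Speed limits (degrees/s): [136.94, 136.94, 159.86, 180, 180, 180].

### API

Orientations are given as [roll, pitch, yaw] about the fixed x, y, z axes, in that order (R = Rz(yaw) Ry(pitch) Rx(roll)).
In Python, from bench import r, vision gives the robot as it stands.
- The arm moves only by the tool step_arm, never from a script. Its argument "targets" is a list that holds one entry, the list of rows, each a list of 6 numbers: the shift along the world's x, y, z in mm, then the turn, a rotation vector about the world's x, y, z in rad. In form: [[[x, y, z, rx, ry, rz], ...]]. A call has 1 to 12 rows; each row is the pose to reach, as a shift and turn from the pose commanded when the call began; what a row does not reach only later rows make up. A row lasts 1/12 s, in which the tool goes at most 41.7 mm and 7.16 degrees, less where a joint would pass 70% of its speed; a pose out of reach is approached as far as the arm can. A call with a gripper value outside its range is refused whole. "fingers" is the gripper's target within -1 to 1 (shut at 1, half-way at 0, fully open at -1), set as the call begins (left out, the last holds). The fingers move at their own pace and stop on an object; "newtons" is the grip in N (left out, the last holds). Time passes only in rows, so rows that repeat a pose let the fingers close. It gives the time, the measured TCP pose, the force, the opening and the grip force at its end, in the units of the state.
- r.sense(): the state, without advancing time (a new reading comes with each control period).
- vision.snapshot(name): name is "scene" or "side" or "wrist"; returns a dict with "img" (400x640x3 uint8, blue, green, red), "mtx" (3x3 intrinsics, pixels), "D" ([k1, k2, p1, p2, k3] as OpenCV has them; the pictures are not rectified), "eye" and "attitude" of the camera in the world. Camera axes: x right, y up, looking along -z (the intrinsics and any distortion apply to the point x, -y, -z); pixel columns grow to the right and rows downward; lengths in mm; the calibration is good to about 2 mm. A picture is of the moment at which its call begins. There is no depth.
- r.hand_in(): hands the job in; it is judged then, once.
The state is a dict: "time": time; "joint_pos": joint angles; "qd": joint speeds; "joint_efforts": joint torques, N m; "tool_pos": TCP position; "tcp_rot": TCP orientation; "ft_force": force on the tool from outside, world axes, zero at the start; "wrist_torque": the same for the moment, N m; "finger_gap": finger opening in mm; "grip_force": force on a finger pad.
Only numpy, scipy, OpenCV 4.12 (cv2) and the standard library are available. Lean on these libraries where they do the work, as an engineer would, in place of code of your own. Each camera call takes 0.05 s, during which the arm holds its last target. There are 200 camera calls.

### The job

Lock the grey bench instrument for transport: swing its flat swivel cover aside, stand the square-handled key on the lock screw in the well beneath, and turn the screw clockwise until it is fully home. Start it gently: if it stiffens early and climbs instead of sinking, its thread is crossed - stop at once, turn it back until it drops into the thread, and start again (you will need to let go of the key and take it by its other flats on the way). Leave the cover open and the key standing on the screw, and leave the other things on the bench where they are.

Things in the scene. Friction and masses are not known exactly. Their poses are not given: they have to be found in the camera images.
- instrument: Grey box-shaped bench instrument, fixed, 170 (x, depth) x 200 (y, width) x 66 mm high, black panel on its front (-x). Origin: centre of its underside on the bench; x to its back, y to its left, z up. In its flat top, under the cover, is a round well with the lock screw.
- well (a point): Centre of the well's floor, 36 mm above the bench, at x -10, y +35 mm of the instrument. The well has 70 mm diameter and is 30 mm deep; the lock screw stands in its middle, in a 39 mm hole in the floor.
- cover (a joint): Angle of the aluminium swivel cover about its upright pivot, rad: 0 = over the well; grows clockwise seen from above (to the instrument's back), stop at 1.7; the well is clear from 1.1. Stays where left, drag 0.06 N m. A 3 mm disc of 82 mm diameter, centred 75 mm from the pivot, 1.5 mm above the instrument's top, with an arm to the pivot.
- cover_pivot (a point): Point on the cover's pivot axis, at the cover's top face (70 mm above the bench), at x -10, y -40 mm of the instrument.
- cover_tab (a point): Middle of the upright round black tab on the cover, 14 mm diameter, 24 mm tall (middle about 83 mm above the bench), 105 mm from the pivot at the far side of the disc; can be pinched or pushed from above.
- tang_top (a point): Top centre of the lock screw's flat tang, a steel blade 21 mm long (its x axis), 7 mm thick (y) and 23 mm high (its top 3 mm narrower) on a round 36 mm head. Turns and sinks with the screw; z up. Until the screw has caught it is 1 to 2 mm below the instrument's top. Its yaw does not tell where the thread's mouth is.
- screw_depth (a joint): How far the screw has sunk, m. About 0.0005: not caught. It snaps to about 0.0085 when it drops into the thread's mouth, then sinks to about 0.0134 = fully home over 1.1 to 2.3 rad more of clockwise turning, with a firm stop just after. Negative: climbing on a crossed thread; beyond -0.0025 the thread is spoilt.
- screw_head (a point): Centre of the round head's top, at the tang's foot. Turning freely takes about 0.1 N m. Clockwise from the start it drops in within 0.8 rad or binds within 0.7 rad: a crossed thread gives 0.2 to 0.3 N m over 0.2 rad while it climbs 3 mm, then much more. From there turning back up to 1.2 rad (counter-clockwise) lets it drop; a firm stop ends turning back.
- key_mid (a point): Centre of the loose key, 45 mm above its underside; z up. It stands upright on the bench, 90 mm tall, about 0.15 kg: steel foot 36 x 36 x 34 mm, round 22 mm neck, black square handle 40 x 40 mm from 54 to 90 mm above the underside, to be grasped across either pair of flats (square with the foot).
- key_foot (a point): Centre of the key's underside. In it is a slot 27 mm long (the key's x axis), 12 mm wide (y), 26 mm deep, with bevelled mouth, that goes over the tang with 0.2 to 0.3 rad of play each way. The key's centre is then 22 mm above the tang's top; as the screw sinks, a loose key follows until its foot rests on the well's floor: 29 mm.
- ipa_bottle_mid (a point): Bystander: white round bottle with a blue pointed cap, 52 mm diameter, 125 mm tall; its centre.
- screw_jar_mid (a point): Bystander: small round jar with a black lid, 43 mm diameter, 46 mm tall; its centre.
- driver_bit_mid (a point): Bystander: flat dark box, 38 x 73 x 18 mm; its centre.
- tape_green_mid (a point): Bystander: roll of green tape lying flat, 72 mm diameter, 18 mm high; its centre.
- cutters_mid (a point): Bystander: flush cutters with red grips lying flat, 45 x 120 x 12 mm; its centre.

How it is judged:
By the outcome, as a careful person would: the job done as asked, in the order asked, and still so for the second after the job is handed in, with the robot touching nothing.
It also fails if it takes over 72 s, if anything falls off the work surface, if the arm or the gripper's body presses on something with over 40 N, if the wrist force passes 120 N, or if a joint passes its speed limit or range.

## Working session

There is one attempt and no reset: what is moved stays moved. The work goes in short steps, Python scripts to look and compute and a tool call to move; the robot and the scene stay as the last step left them, time stands still between calls to the robot, and variables do not carry over. Pictures are saved under pics/ and viewed, at most 10 in all, crops included, and the job is handed in when it is done.

Besides the shell and the picture viewer there is one more tool, called after ">>>" by a JSON object that holds its "api" and its "payload", one argument or row to a line. step_arm: Moves the arm, as the interface text tells. Its arguments: {"type":"object","properties":{"targets":{"type":"array"},"fingers":{"type":"number"},"newtons":{"type":"number"}},"required":["targets"]}

```bash
mkdir -p pics; ls
python3 - <<'E'
from bench import r, vision
import cv2,numpy as np
ims=[]
for n in("scene","side"):
    s=vision.snapshot(n); cv2.imwrite(f"pics/{n}0.png",s["img"]); print(n,s["mtx"],s["D"],s["eye"],s["attitude"])
    np.save(f"pics/{n}0.npy",s,allow_pickle=True)
print(r.sense())
E
```

```text
pics
scene [[403.15024276   0.         318.08456185]
 [  0.         403.15024276 198.6347224 ]
 [  0.           0.           1.        ]] [0.00501399 0.         0.         0.         0.        ] [ 166.7533965  -504.11847722  554.81825667] [ 55.93767004   0.70976445 -30.11511681]
side [[513.74583246   0.         324.36219856]
 [  0.         513.74583246 196.52632945]
 [  0.           0.           1.        ]] [-0.14564809  0.          0.          0.          0.        ] [ 536.23957827 -993.95037408  960.67528244] [52.45955573  1.3977942  -0.30268446]
{'time': 0.1, 'joint_pos': array([ 6.10548558e+01,  7.51115240e+00,  8.53239118e+01,  8.59267814e-05,
        8.72620561e+01, -4.89228939e+00]), 'qd': array([ 0.04163423, -0.01502237, -0.18225041,  0.07836763,  0.03185154,
        0.01687997]), 'joint_efforts': array([ 1.39891825e-03, -5.70949495e+01, -5.01943445e+01, -1.61729436e-04,
        8.19986133e-03,  1.40592892e-04]), 'tool_pos': array([244.29269747, 547.50481696, 252.33707523]), 'tcp_rot': array([-1.79903241e+02, -8.36820422e-03,  1.55947134e+02]), 'ft_force': array([-0.47306153, -0.16806729,  0.17472529]), 'wrist_torque': array([ 0.00335588,  0.02115864, -0.00676264]), 'grip_force': 0.0, 'finger_gap': 85.26746103142212}
```

View pics/scene0.png

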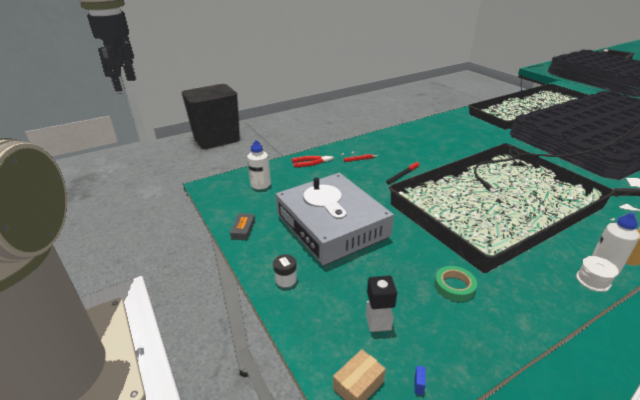

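View pics/side0.png

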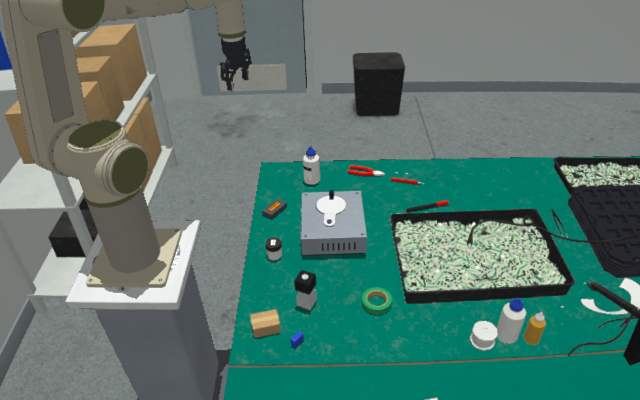

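Scene shows the instrument top around (333,215) with the tab at (317,183) and pivot (340,212), and the key's handle at (381,290). In the side view the tab is at (332,195), the pivot at (329,221) and the key's handle at (306,281).

```bash
cat > h.py <<'E'
import numpy as np, cv2
from scipy.spatial.transform import Rotation as R
def ray(s,uv):
    p=cv2.undistortPoints(np.array([[uv]],float),s["mtx"],s["D"])[0,0]
    d=R.from_euler("xyz",s["attitude"],degrees=True).as_matrix()@np.array([p[0],-p[1],-1])
    return np.array(s["eye"],float),d/np.linalg.norm(d)
def plane(s,uv,z):
    e,d=ray(s,uv); return e+d*(z-e[2])/d[2]
def proj(s,P):
    M=R.from_euler("xyz",s["attitude"],degrees=True).as_matrix()
    q=M.T@(np.array(P,float)-s["eye"])*[1,-1,-1]
    return cv2.projectPoints(q[None,None],np.zeros(3),np.zeros(3),s["mtx"],s["D"])[0].ravel()
def tri(a,ua,b,ub):
    A=np.zeros((3,3));y=np.zeros(3)
    for s,u in((a,ua),(b,ub)):
        e,d=ray(s,u);P=np.eye(3)-np.outer(d,d);A+=P;y+=P@e
    return np.linalg.solve(A,y)
def load(n): return np.load(f"pics/{n}.npy",allow_pickle=True).item()
def snap(n,name):
    from bench import vision
    s=vision.snapshot(n); cv2.imwrite(f"pics/{name}.png",s["img"]); np.save(f"pics/{name}.npy",s,allow_pickle=True); return s
E
python3 - <<'E'
from h import *
np.set_printoptions(precision=1,suppress=True)
a,b=load("scene0"),load("side0")
print("tab",tri(a,(317,183),b,(332,195)),plane(a,(317,183),83),plane(b,(332,195),83))
print("pivot",plane(a,(340,212),70),plane(b,(329,221),70))
print("key",plane(a,(382,284),90),plane(b,(306,276),90))
for uv in((279,190),(341,177),(391,215),(321,242)):print("c",plane(a,uv,66))
for uv in((303,193),(362,192),(366,236),(302,238)):print("d",plane(b,uv,66))
for n,uv in(("bottle",(260,172)),("jar",(285,272)),("bit",(242,227)),("tape",(456,284))):print(n,plane(a,uv,30))
A=cv2.resize(a["img"][165:265,230:400],None,fx=4,fy=4,interpolation=cv2.INTER_CUBIC)
cv2.imwrite("pics/c1.png",A[:400])
s=snap("wrist","w0");print(s["eye"],s["attitude"])
E
```

```text
tab [542.4 159.4  80.6] [540.9 157.3  83. ] [542.4 154.9  83. ]
pivot [535.2  53.8  70. ] [532.5  57.4  70. ]
key [ 472.7 -164.3   90. ] [ 476.7 -162.3   90. ]
c [466.7 199.6  66. ]
c [615.9 175.   66. ]
c [621.4  -3.8  66. ]
c [456.4  -3.5  66. ]
d [458.9 189.8  66. ]
d [629.3 188.2  66. ]
d [627.8  -1.4  66. ]
d [461.6  -3.7  66. ]
bottle [483.8 354.7  30. ]
jar [378.2  -5.7  30. ]
bit [359.4 161.3  30. ]
tape [ 623.7 -186.8   30. ]
[182.8 575.1 373.3] [-15.4   0.1  66. ]
```

>>> {"api": "step_arm", "payload": {
  "targets": [
    [[25,-33,0,0,0,0.1],[50,-66,0,0,0,0.2],[80,-105,0,0,0,0.32],[110,-145,0,0,0,0.44],[140,-185,0,0,0,0.56],[170,-225,-5,0,0,0.68],[200,-264,-10,0,0,0.8],[230,-304,-15,0,0,0.92],[255,-338,-22,0,0,1.04],[276,-366,-28,0,0,1.12],[290,-384,-32,0,0,1.18],[294,-390,-33,0,0,1.2]]
  ],
  "fingers": -0.1
}}

```text
time: 1.15
tool_pos: [527.0, 172.7, 222.9]
tcp_rot: [180.0, 0.0, -135.0]
ft_force: [0.2, 0.4, -0.5]
finger_gap: 47.0
grip_force: 0.0
```

Run:
```python
from h import *
from bench import r
q=r.sense();print(q["tool_pos"],q["tcp_rot"],q["finger_gap"],q["joint_pos"])
s=snap("wrist","w1");print(s["mtx"],s["D"],s["eye"],s["attitude"])
```

```text
[527.04371319 172.72930501 222.93633606] [ 1.79998852e+02  6.36698928e-03 -1.35000823e+02] 47.0435037684467 [ 1.28461740e+01  1.36543231e+00  9.48717109e+01  4.38624719e-03
  8.37580772e+01 -1.22153480e+02]
[[347.24891771   0.         327.43516072]
 [  0.         347.24891771 197.26402167]
 [  0.           0.           1.        ]] [-0.02546395  0.          0.          0.          0.        ] [479.28974826 125.14714942 343.86133137] [-1.54024849e+01  5.80819724e-03  1.35047274e+02]
```

View pics/w1.png

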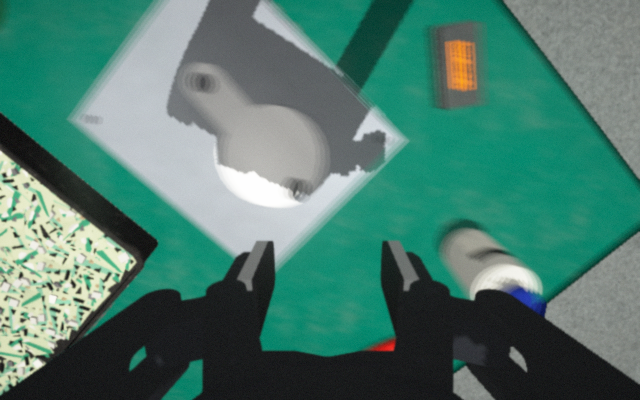

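The wrist view is motion-blurred: the tab is near (298,188) and the pivot near (202,82). I'll let the arm settle and look again.

>>> {"api": "step_arm", "payload": {
  "targets": [
    [[0,0,0,0,0,0],[0,0,0,0,0,0],[0,0,0,0,0,0],[0,0,0,0,0,0]]
  ]
}}

```text
time: 1.53
tool_pos: [525.8, 175.5, 223.4]
tcp_rot: [180.0, 0.0, -135.2]
ft_force: [-0.2, 0.7, 0.2]
finger_gap: 47.1
grip_force: 0.0
```

Run:
```python
from h import *
from bench import r
q=r.sense();print(q["tool_pos"],q["finger_gap"])
s=snap("wrist","w2")
I=s["img"][0:280,60:430]
cv2.imwrite("pics/c2.png",cv2.resize(I,None,fx=2.1,fy=2.1))
g=cv2.cvtColor(s["img"],cv2.COLOR_BGR2HSV)
print([proj(s,P).round() for P in((542,159,95),(542,159,83),(534,54,70),(534,129,67))])
```

```text
[525.80064663 175.54564377 223.42347631] 47.096539969985166
[array([296., 195.]), array([297., 191.]), array([206.,  85.]), array([279., 154.])]
```

View pics/c2.png

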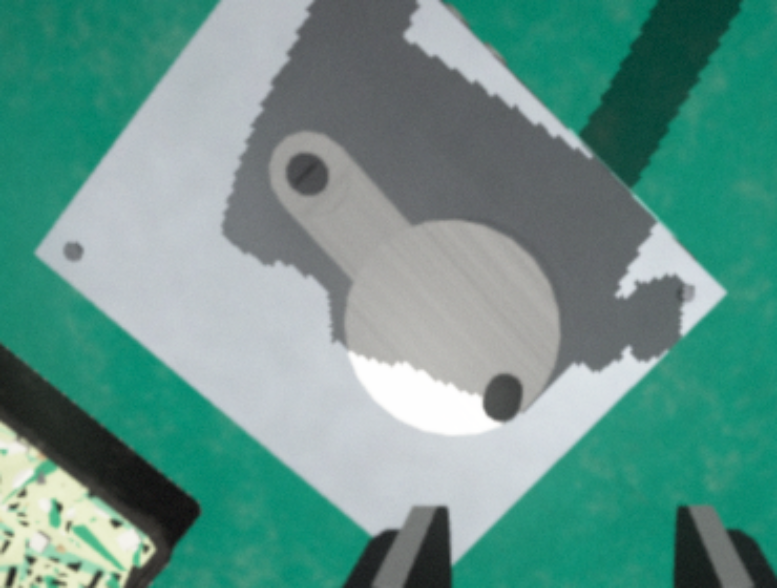

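The cover's pivot is at full-frame (206,82), disc centre (275,156), tab (300,189) and instrument corners (77,120), (406,139) and (277,269).

Run:
```python
from h import *
np.set_printoptions(precision=1,suppress=True)
s=load("w2")
print("piv",plane(s,(206.2,82.4),70),"disc",plane(s,(275.2,155.7),69),"tab",plane(s,(299.5,189),83))
c=[plane(s,u,66)[:2] for u in((76.7,120.5),(405.7,139),(276.7,269))];print(c)
d=c[2]-c[0];print("yaw(left dir-90)",np.degrees(np.arctan2(d[1],d[0]))-90);d=c[2]-c[1];print(np.degrees(np.arctan2(d[1],d[0])))
print("centre",(c[0]+c[1])/2)
```

```text
piv [532.2  53.1  70. ] disc [536.7 127.9  69. ] tab [539.5 158.9  83. ]
[array([627.9,  -3.8]), array([454.2, 192.5]), array([610.5, 196.8])]
yaw(left dir-90) 4.96893517549772
1.573601099003194
centre [541.1  94.4]
```

>>> {"api": "step_arm", "payload": {
  "targets": [
    [[7,-8,-20,0,0,0],[14,-17,-50,0,0,0],[14,-17,-80,0,0,0],[14,-17,-105,0,0,0],[14,-17,-120,0,0,0],[14,-17,-127,0,0,0],[14,-17,-128,0,0,0],[14,-17,-128,0,0,0]]
  ],
  "fingers": 0.2
}}

```text
time: 2.25
tool_pos: [540.4, 158.1, 95.9]
tcp_rot: [-180.0, 0.0, -135.2]
ft_force: [-0.3, -0.7, 0.4]
finger_gap: 34.4
grip_force: 0.0
```

>>> {"api": "step_arm", "payload": {
  "targets": [
    [[12,-1,0,0,0,0],[23,-5,0,0,0,0],[33,-8,0,0,0,0],[42,-13,0,0,0,0],[59,-25,0,0,0,0],[74,-40,0,0,0,0],[85,-57,0,0,0,0],[93,-77,0,0,0,0],[96,-92,0,0,0,0],[97,-100,0,0,0,0],[97,-108,0,0,0,0],[97,-108,0,0,0,0]]
  ]
}}

```text
time: 3.25
tool_pos: [637.2, 48.1, 95.6]
tcp_rot: [-180.0, -0.0, -135.4]
ft_force: [0.3, -0.2, 0.1]
finger_gap: 34.0
grip_force: 0.0
```

>>> {"api": "step_arm", "payload": {
  "targets": [
    [[0,0,20,0,0,0],[0,0,50,0,0,0],[-12,20,80,0,0,0],[-30,50,105,0,0,0],[-47,80,118,0,0,0],[-60,100,120,0,0,0],[-66,110,120,0,0,0],[-67,112,120,0,0,0],[-67,112,120,0,0,0],[-67,112,120,0,0,0]]
  ],
  "fingers": -0.8
}}

```text
time: 4.08
tool_pos: [570.2, 160.7, 214.3]
tcp_rot: [180.0, -0.1, -135.3]
ft_force: [0.1, -0.2, -0.8]
finger_gap: 76.8
grip_force: 0.0
```

Run:
```python
from h import *
from bench import r
q=r.sense();print(q["tool_pos"])
s=snap("wrist","w3"); u=proj(s,(533,128,64));print(u, proj(s,(637,60,83)))
x,y=map(int,u)
I=s["img"][max(0,y-90):y+90,max(0,x-110):x+130]
print(max(0,x-110),max(0,y-90))
cv2.imwrite("pics/c3.png",cv2.resize(I,None,fx=3,fy=3,interpolation=cv2.INTER_CUBIC))
```

```text
[570.2470885  160.67430975 214.30141814]
[331.13420503 126.26456618] [166.72906341 164.15825429]
221 36
```

View pics/c3.png

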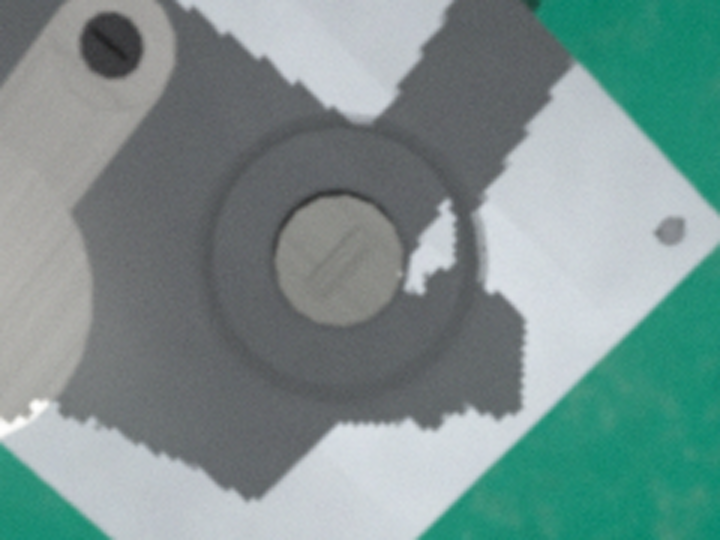

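The cover is open, off the well. The well is centred near crop (343,258), the screw head near (340,260), with a faint tang from about (310,290) to (365,232), whose edges I'll measure by contrast enhancement. Moving to the key.

>>> {"api": "step_arm", "payload": {
  "targets": [
    [[-5,-20,0,0,0,-0.05],[-13,-52,0,0,0,-0.13],[-22,-88,0,0,0,-0.22],[-31,-125,0,0,0,-0.31],[-40,-162,0,0,0,-0.4],[-49,-198,0,0,0,-0.49],[-58,-234,0,0,0,-0.58],[-66,-268,0,0,0,-0.66],[-73,-296,0,0,0,-0.72],[-78,-315,0,0,0,-0.76],[-80,-324,0,0,0,-0.785],[-80,-324,0,0,0,-0.785]]
  ],
  "fingers": -1
}}

```text
time: 5.13
tool_pos: [489.6, -165.1, 214.8]
tcp_rot: [-180.0, -0.0, 179.4]
ft_force: [-0.4, 0.7, 0.3]
finger_gap: 85.5
grip_force: 0.0
```

>>> {"api": "step_arm", "payload": {
  "targets": [
    [[0,0,0,0,0,0],[0,0,0,0,0,0]]
  ]
}}

```text
time: 5.3
tool_pos: [490.6, -161.9, 215.0]
tcp_rot: [180.0, -0.0, 179.8]
ft_force: [0.5, -0.3, 0.4]
finger_gap: 85.7
grip_force: 0.0
```

Run:
```python
from h import *
from bench import r
q=r.sense();print(q["tool_pos"],q["tcp_rot"])
s=snap("wrist","w4"); u=proj(s,(474,-163,90));print(u)
x,y=map(int,u)
x0,y0=max(0,x-65),max(0,y-65);print(x0,y0)
I=cv2.resize(s["img"][y0:y0+130,x0:x0+130],(400,400),interpolation=cv2.INTER_CUBIC)
w=load("w3")["img"]
g=cv2.resize(w[98:148,308:358],(400,400),interpolation=cv2.INTER_CUBIC).astype(float).mean(2)
g=cv2.GaussianBlur(g,(0,0),3)
lo,hi=np.percentile(g[100:300,100:300],[1,99]);g=np.clip((g-lo)/(hi-lo)*255,0,255).astype(np.uint8)
cv2.imwrite("pics/c4.png",np.hstack([I,cv2.cvtColor(g,cv2.COLOR_GRAY2BGR)]))
```

```text
[ 490.56260422 -161.85860583  214.97435165] [ 1.79959139e+02 -1.80446277e-02  1.79798924e+02]
[325.73522832 174.76746384]
260 109
```

View pics/c4.png

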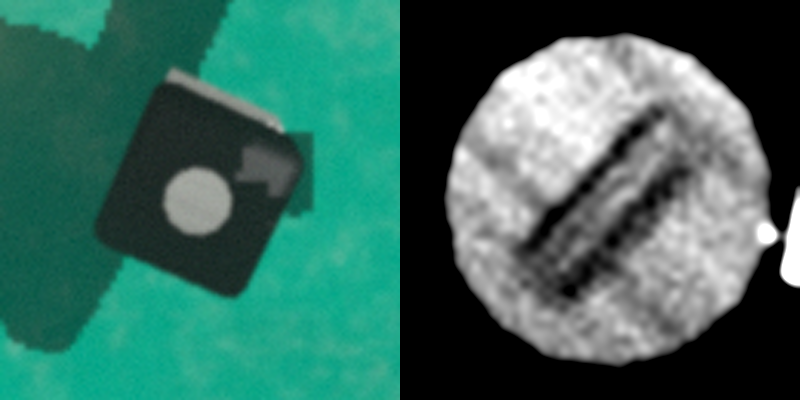

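The left panel shows the key's top: square corners near (163,82), (303,152), (238,298) and (96,232), with the round dot at (198,201). The right panel shows the tang's long axis from (548,270) to (675,138).

Run:
```python
from h import *
np.set_printoptions(precision=1,suppress=True)
s=load("w4");w=load("w3")
f=lambda u:plane(s,(260+u[0]*.325,109+u[1]*.325),90)[:2]
print("dot",f((198,201)))
ang=lambda a,b:np.degrees(np.arctan2(*(b-a)[::-1]))
for a,b in(((160,88),(98,225)),((302,160),(240,292)),((170,85),(290,132)),((105,240),(232,295))):print(ang(f(a),f(b))%90)
t=lambda u,z:plane(w,(308+(u[0]-400)/8,98+u[1]/8),z)[:2]
a,b=t((548,270),64.5),t((675,138),64.5);print("tang",a,b,(a+b)/2,ang(a,b),np.linalg.norm(a-b))
print("head",t((612,198),41.5))
g=lambda u:plane(w,(221+u[0]/3,36+u[1]/3),66)[:2]
print("rim",[g(u) for u in((212,258),(476,258),(343,122),(343,400))])
```

```text
dot [ 473.7 -164. ]
64.75552811919157
65.97830225139681
68.57733589982014
65.58879507518246
tang [538.4 128.4] [521.1 128.2] [529.8 128.3] -179.50809913372774 17.314361836779632
head [529.9 129.2]
rim [array([551.8, 104.3]), array([504.7, 151.8]), array([505.3, 104.7]), array([554.2, 153.8])]
```

>>> {"api": "step_arm", "payload": {
  "targets": [
    [[-5,-1,-5,0,0,-0.1],[-11,-2,-20,0,0,-0.21],[-17,-2,-45,0,0,-0.32],[-17,-2,-75,0,0,-0.42],[-17,-2,-105,0,0,-0.42],[-17,-2,-128,0,0,-0.42],[-17,-2,-138,0,0,-0.42],[-17,-2,-141,0,0,-0.42],[-17,-2,-141,0,0,-0.42]]
  ]
}}

```text
time: 6.1
tool_pos: [473.4, -163.8, 74.1]
tcp_rot: [180.0, -0.1, 155.7]
ft_force: [0.7, -0.6, -0.3]
finger_gap: 85.3
grip_force: 0.0
```

>>> {"api": "step_arm", "payload": {
  "targets": [
    [[0,0,0,0,0,0],[0,0,0,0,0,0],[0,0,0,0,0,0],[0,0,0,0,0,0],[0,0,0,0,0,0],[0,0,0,0,0,0]]
  ],
  "fingers": 1,
  "newtons": 40
}}

```text
time: 6.6
tool_pos: [474.4, -165.0, 75.7]
tcp_rot: [180.0, 0.1, 155.7]
ft_force: [0.0, 0.7, 6.8]
finger_gap: 39.7
grip_force: 41.1
```

>>> {"api": "step_arm", "payload": {
  "targets": [
    [[0,0,15,0,0,0],[0,5,45,0,0,0],[4,25,80,0,0,0.03],[10,55,105,0,0,0.08],[17,90,110,0,0,0.14],[24,127,110,0,0,0.2],[31,164,110,0,0,0.26],[38,200,110,0,0,0.32],[45,235,110,0,0,0.37],[51,265,110,0,0,0.4],[55,285,110,0,0,0.42],[56,292,110,0,0,0.42]]
  ]
}}

```text
time: 7.6
tool_pos: [529.3, 130.4, 184.1]
tcp_rot: [179.9, -0.0, 179.9]
ft_force: [-1.2, -0.2, -2.3]
finger_gap: 39.5
grip_force: 41.0
```

>>> {"api": "step_arm", "payload": {
  "targets": [
    [[0,1,0,0,0,0.005],[0,1,0,0,0,0.005],[0,1,0,0,0,0.005]]
  ]
}}

```text
time: 7.85
tool_pos: [529.1, 127.3, 184.0]
tcp_rot: [-180.0, -0.0, 179.9]
ft_force: [0.5, -0.1, -2.4]
finger_gap: 39.7
grip_force: 41.0
```

Run:
```python
from h import *
from bench import r
q=r.sense();print(q["tool_pos"],q["tcp_rot"],q["ft_force"],q["wrist_torque"],q["joint_pos"])
ims=[]
for n in("scene","side"):
    s=snap(n,n+"1")
    u=proj(s,(530,128,120)).astype(int);print(u)
    x,y=u;ims.append(cv2.resize(s["img"][y-50:y+50,x-50:x+50],(400,400),interpolation=cv2.INTER_CUBIC))
cv2.imwrite("pics/c5.png",np.hstack(ims))
```

```text
[529.12044174 127.27046949 184.02971982] [-1.79967345e+02 -3.26191792e-02  1.79947550e+02] [ 0.53602664 -0.06000497 -2.35467461] [-0.01590779 -0.06902698  0.05458941] [ 8.14363432e+00  1.36295175e+00  9.90132656e+01 -2.81279081e-02
  7.96607252e+01 -8.17988679e+01]
[319 175]
[327 190]
```

View pics/c5.png

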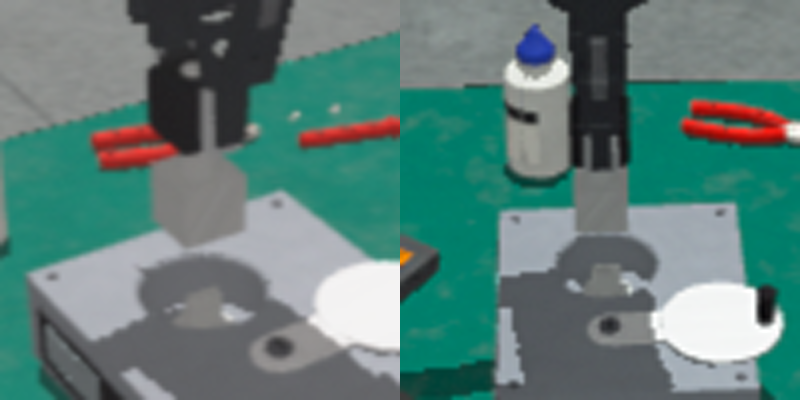

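Cover is clear. The key is held upright over the well. In the side panel the foot spans columns 575–628 and the tang 592–620; in the scene panel the foot spans 152–246 and the tang top 185–220.

Run:
```python
from h import *
np.set_printoptions(precision=1,suppress=True)
a,b=load("scene1"),load("side1")
A=lambda u:(319-50+u[0]/4,175-50+u[1]/4); B=lambda u:(327-50+(u[0]-400)/4,190-50+u[1]/4)
# side: foot front face (y~110) ; tang
e,d=ray(b,B((601.5,205)));print("foot x",(e+d*((110-e[1])/d[1])))
e,d=ray(b,B((606,275)));print("tang x",(e+d*((125-e[1])/d[1])))
for P in((529,127,127),):print("expected scene foot centre",proj(a,P),"seen col",A((199,200)))
print("tang expected",proj(a,(530,128.5,60)),"seen",A((202,300)))
```

```text
foot x [529.9 110.  130.3]
tang x [531.7 125.   57.7]
expected scene foot centre [319.  173.2] seen col (318.75, 175.0)
tang expected [319.4 199.2] seen (319.5, 200.0)
```

>>> {"api": "step_arm", "payload": {
  "targets": [
    [[1,1,-12,0,0,0],[1,1,-25,0,0,0],[1,1,-34,0,0,0],[1,1,-40,0,0,0],[1,1,-43,0,0,0],[1,1,-46,0,0,0],[1,1,-49,0,0,0],[1,1,-51,0,0,0]]
  ]
}}

```text
time: 8.62
tool_pos: [530.6, 129.5, 133.2]
tcp_rot: [180.0, 0.0, -180.0]
ft_force: [-1.4, -0.3, -0.7]
finger_gap: 39.6
grip_force: 41.0
```

>>> {"api": "step_arm", "payload": {
  "targets": [
    [[0,0,-4,0,0,0],[0,0,-8,0,0,0],[0,0,-12,0,0,0],[0,0,-14,0,0,0],[0,0,-15,0,0,0],[0,0,-16,0,0,0]]
  ]
}}

```text
time: 9.12
tool_pos: [530.3, 129.4, 117.1]
tcp_rot: [-180.0, -0.0, -180.0]
ft_force: [-2.8, -1.0, 4.3]
finger_gap: 39.5
grip_force: 41.5
```

>>> {"api": "step_arm", "payload": {
  "targets": [
    [[0,0,0,0,0,-0.04],[0,0,0,0,0,-0.08],[0,0,0,0,0,-0.12],[0,0,0,0,0,-0.16],[0,0,0,0,0,-0.2],[0,0,0,0,0,-0.25],[0,0,0,0,0,-0.3],[0,0,0,0,0,-0.3]]
  ]
}}

```text
time: 9.78
tool_pos: [530.5, 128.9, 117.4]
tcp_rot: [-180.0, 0.0, 162.7]
ft_force: [0.2, -3.7, -1.5]
finger_gap: 39.8
grip_force: 41.0
```

```bash
cat > st.py <<'E'
from bench import r
import numpy as np
np.set_printoptions(precision=2,suppress=True)
q=r.sense();print(q["time"],q["tool_pos"],q["tcp_rot"],"F",q["ft_force"],"T",q["wrist_torque"],"gap",q["finger_gap"],"j6",q["joint_pos"][5])
E
python3 st.py
```

```text
9.7833 [530.48 128.92 117.37] [-179.96    0.03  162.69] F [ 0.21 -3.74 -1.52] T [-0.58  0.04  0.13] gap 39.765124430598895 j6 -64.36729649864948
```

>>> {"api": "step_arm", "payload": {
  "targets": [
    [[0,0,0,0,0,-0.05],[0,0,0,0,0,-0.1],[0,0,0,0,0,-0.15],[0,0,0,0,0,-0.15]]
  ]
}}

```text
time: 10.12
tool_pos: [530.4, 129.0, 117.3]
tcp_rot: [-180.0, 0.0, 154.2]
ft_force: [-0.7, -2.9, -2.1]
finger_gap: 39.6
grip_force: 41.1
```

```bash
python3 st.py
```

```text
10.1167 [530.37 129.03 117.28] [-179.97    0.02  154.19] F [-0.66 -2.88 -2.09] T [-0.62  0.1   0.04] gap 39.63574222856606 j6 -55.86141395046741
```

>>> {"api": "step_arm", "payload": {
  "targets": [
    [[0,0,0,0,0,-0.05],[0,0,0,0,0,-0.1],[0,0,0,0,0,-0.1]]
  ]
}}

```text
time: 10.37
tool_pos: [530.3, 129.1, 117.3]
tcp_rot: [-180.0, 0.0, 148.5]
ft_force: [-1.0, -2.5, -1.2]
finger_gap: 39.4
grip_force: 41.1
```

```bash
python3 st.py
```

```text
10.3667 [530.31 129.1  117.32] [-179.97    0.01  148.52] F [-1.   -2.53 -1.19] T [-0.63  0.22  0.16] gap 39.41368314487048 j6 -50.195217915683216
```

>>> {"api": "step_arm", "payload": {
  "targets": [
    [[0,0,0,0,0,-0.05],[0,0,0,0,0,-0.1],[0,0,0,0,0,-0.1]]
  ]
}}

```text
time: 10.62
tool_pos: [530.3, 129.2, 117.3]
tcp_rot: [-180.0, 0.0, 142.8]
ft_force: [0.3, -3.2, -0.9]
finger_gap: 39.3
grip_force: 41.2
```

```bash
python3 st.py
```

```text
10.6167 [530.27 129.18 117.27] [-179.97    0.    142.84] F [ 0.31 -3.25 -0.91] T [-0.61  0.22  0.1 ] gap 39.29718155564568 j6 -44.506884344674035
```

>>> {"api": "step_arm", "payload": {
  "targets": [
    [[0,0,0,0,0,-0.05],[0,0,0,0,0,-0.1],[0,0,0,0,0,-0.1]]
  ]
}}

```text
time: 10.87
tool_pos: [530.0, 129.5, 117.1]
tcp_rot: [-180.0, -0.0, 137.1]
ft_force: [-1.4, -1.3, -0.5]
finger_gap: 39.3
grip_force: 42.3
```

```bash
python3 st.py
```

```text
10.8667 [530.05 129.51 117.08] [-179.98   -0.04  137.12] F [-1.42 -1.34 -0.53] T [-0.2   0.32  0.01] gap 39.25731140954166 j6 -38.796467201151884
```

>>> {"api": "step_arm", "payload": {
  "targets": [
    [[0,0,-1,0,0,0],[0,0,-2,0,0,0],[0,0,-3,0,0,0],[0,0,-3,0,0,0]]
  ]
}}

```text
time: 11.2
tool_pos: [530.2, 129.4, 113.9]
tcp_rot: [-180.0, -0.0, 137.1]
ft_force: [-1.5, -1.9, -2.1]
finger_gap: 39.6
grip_force: 42.2
```

```bash
python3 st.py
```

```text
11.2 [530.21 129.42 113.91] [-179.99   -0.01  137.12] F [-1.49 -1.92 -2.11] T [-0.33  0.27  0.01] gap 39.57509780500611 j6 -38.7903646570486
```

>>> {"api": "step_arm", "payload": {
  "targets": [
    [[0,0,-1,0,0,0],[0,0,-2,0,0,0],[0,0,-2,0,0,-0.05],[0,0,-2,0,0,-0.1],[0,0,-2,0,0,-0.15],[0,0,-2,0,0,-0.2],[0,0,-2,0,0,-0.2]]
  ]
}}

```text
time: 11.78
tool_pos: [530.2, 129.4, 111.9]
tcp_rot: [-180.0, -0.0, 125.5]
ft_force: [-1.2, -1.7, -2.3]
finger_gap: 39.3
grip_force: 42.0
```

```bash
python3 st.py
```

```text
11.7833 [530.25 129.37 111.94] [-179.99   -0.    125.47] F [-1.21 -1.66 -2.28] T [-0.29  0.18  0.11] gap 39.289087451512714 j6 -27.14266415619076
```

>>> {"api": "step_arm", "payload": {
  "targets": [
    [[0,0,0,0,0,-0.06],[0,0,0,0,0,-0.12],[0,0,0,0,0,-0.18],[0,0,0,0,0,-0.24],[0,0,0,0,0,-0.3],[0,0,0,0,0,-0.36],[0,0,0,0,0,-0.42],[0,0,0,0,0,-0.48],[0,0,0,0,0,-0.54],[0,0,0,0,0,-0.6],[0,0,0,0,0,-0.65],[0,0,0,0,0,-0.65]]
  ]
}}

```text
time: 12.78
tool_pos: [530.6, 129.7, 112.1]
tcp_rot: [180.0, -0.0, 88.3]
ft_force: [0.9, -0.1, -3.6]
finger_gap: 39.6
grip_force: 41.9
```

```bash
python3 st.py
```

```text
12.7833 [530.57 129.68 112.11] [179.97  -0.03  88.31] F [ 0.89 -0.11 -3.62] T [ 0.05 -0.08  0.04] gap 39.626795669697046 j6 10.018957840983234
```

>>> {"api": "step_arm", "payload": {
  "targets": [
    [[0,0,0,0,0,-0.06],[0,0,0,0,0,-0.12],[0,0,0,0,0,-0.18],[0,0,0,0,0,-0.24],[0,0,0,0,0,-0.24]]
  ]
}}

```text
time: 13.2
tool_pos: [530.7, 129.6, 112.3]
tcp_rot: [180.0, -0.0, 74.6]
ft_force: [0.8, -0.7, -2.5]
finger_gap: 39.4
grip_force: 42.0
```

```bash
python3 st.py
```

```text
13.2 [530.67 129.59 112.27] [179.96  -0.03  74.6 ] F [ 0.84 -0.69 -2.47] T [-0.03 -0.19  0.05] gap 39.40551069397304 j6 23.732846635256056
```

>>> {"api": "step_arm", "payload": {
  "targets": [
    [[0,0,0,0,0,-0.05],[0,0,0,0,0,-0.1],[0,0,0,0,0,-0.15],[0,0,0,0,0,-0.2],[0,0,0,0,0,-0.2]]
  ]
}}

```text
time: 13.62
tool_pos: [530.7, 129.5, 112.4]
tcp_rot: [180.0, -0.0, 63.2]
ft_force: [1.6, -0.0, -3.4]
finger_gap: 39.6
grip_force: 42.0
```

```bash
python3 st.py
```

```text
13.6167 [530.7  129.46 112.36] [179.96  -0.03  63.22] F [ 1.62 -0.05 -3.36] T [-0.16 -0.33  0.09] gap 39.60065650903379 j6 35.10592283797548
```

>>> {"api": "step_arm", "payload": {
  "targets": [
    [[0,0,0,0,0,-0.05],[0,0,0,0,0,-0.1],[0,0,0,0,0,-0.15],[0,0,0,0,0,-0.2],[0,0,0,0,0,-0.2]]
  ]
}}

```text
time: 14.03
tool_pos: [530.7, 129.3, 112.4]
tcp_rot: [180.0, -0.0, 51.8]
ft_force: [2.0, -1.2, -3.9]
finger_gap: 39.4
grip_force: 42.0
```

```bash
python3 st.py
```

```text
14.0333 [530.73 129.34 112.37] [179.96  -0.03  51.78] F [ 2.01 -1.16 -3.87] T [-0.22 -0.46  0.1 ] gap 39.36415204332517 j6 46.54616596817698
```

>>> {"api": "step_arm", "payload": {
  "targets": [
    [[0,0,0,0,0,-0.05],[0,0,0,0,0,-0.1],[0,0,0,0,0,-0.15],[0,0,0,0,0,-0.2],[0,0,0,0,0,-0.2]]
  ]
}}

```text
time: 14.45
tool_pos: [530.6, 129.2, 112.4]
tcp_rot: [179.9, -0.0, 40.4]
ft_force: [2.1, -1.9, -3.8]
finger_gap: 39.5
grip_force: 42.0
```

```bash
python3 st.py
```

```text
14.45 [530.59 129.18 112.4 ] [179.95  -0.    40.4 ] F [ 2.06 -1.95 -3.81] T [-0.54 -0.44  0.87] gap 39.45726968806219 j6 57.9422911360818
```

>>> {"api": "step_arm", "payload": {
  "targets": [
    [[0,0,0,0,0,-0.03],[0,0,0,0,0,-0.06],[0,0,0,0,0,-0.06]]
  ]
}}

```text
time: 14.7
tool_pos: [530.5, 129.1, 112.4]
tcp_rot: [180.0, 0.0, 37.0]
ft_force: [1.3, -4.2, -3.7]
finger_gap: 39.5
grip_force: 43.0
```

```bash
python3 st.py
```

```text
14.7 [530.49 129.14 112.38] [179.95   0.01  37.03] F [ 1.34 -4.21 -3.69] T [-0.7  -0.39  1.2 ] gap 39.50597703639881 j6 61.31766401248999
```

>>> {"api": "step_arm", "payload": {
  "targets": [
    [[0,0,-1,0,0,0],[0,0,-1,0,0,0]]
  ]
}}

```text
time: 14.87
tool_pos: [530.7, 129.2, 112.1]
tcp_rot: [180.0, -0.0, 37.0]
ft_force: [-1.4, -4.0, 3.8]
finger_gap: 39.6
grip_force: 44.0
```

>>> {"api": "step_arm", "payload": {
  "targets": [
    [[0,0,0,0,0,0],[0,0,0,0,0,0],[0,0,0,0,0,0],[0,0,0,0,0,0],[0,0,0,0,0,0]]
  ],
  "fingers": -1
}}

```text
time: 15.28
tool_pos: [530.3, 129.5, 111.2]
tcp_rot: [-180.0, -0.0, 36.8]
ft_force: [0.1, 0.1, -0.1]
finger_gap: 85.5
grip_force: 0.0
```

>>> {"api": "step_arm", "payload": {
  "targets": [
    [[0,0,10,0,0,0],[0,0,30,0,0,0],[0,0,60,0,0,0],[0,0,90,0,0,0],[0,0,110,0,0,0],[-20,0,120,0,0,0],[-35,0,125,0,0,0],[-40,0,125,0,0,0],[-40,0,125,0,0,0],[-40,0,125,0,0,0]]
  ]
}}

```text
time: 16.12
tool_pos: [490.4, 129.4, 236.2]
tcp_rot: [180.0, -0.0, 36.8]
ft_force: [-0.2, -0.4, 0.5]
finger_gap: 85.3
grip_force: 0.0
```

Run:
```python
from h import *
ims=[]
for n in("scene","side"):
    s=snap(n,n+"2"); x,y=proj(s,(530,128,90)).astype(int);print(x,y,proj(s,(530,128.5,126)))
    ims.append(cv2.resize(s["img"][y-50:y+50,x-50:x+50],(400,400),interpolation=cv2.INTER_CUBIC))
cv2.imwrite("pics/c6.png",np.hstack(ims))
```

```text
319 187 [319.09571227 173.17653295]
327 198 [327.3724357  188.43391178]
```

View pics/c6.png

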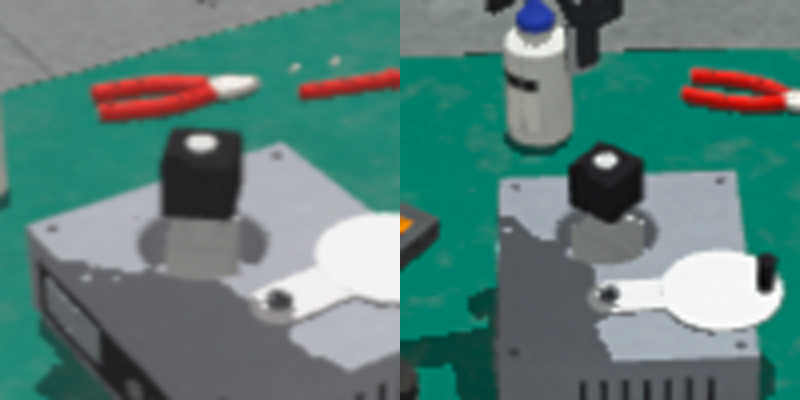

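The key stands upright on the screw: its dot at (201,143) in the scene panel matches a key resting on the well floor. The cover is open and the bystanders look undisturbed. The firm stop at 1.2 N m came after the drop, so I'm handing in.

```bash
python3 -c "
from bench import r
print(r.hand_in())"
```

```text
the job is handed in; nothing more can be done
None
```

The job is handed in: the cover is swung open, the screw dropped cleanly into its thread on the first start and was turned clockwise to its firm stop (1.2 N m), and the key is left standing on it, in about 16 s of robot time; the hand-in returned no verdict.

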